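# Wedge a drooping plate stage level

## Task

The hinged stage that carries the well plate has been left drooping after a tilt. Take the larger of the two white wedges and push it, thin end first, under the middle of the stage's free edge until the stage sits level on it, then let go and leave it there. Leave the small wedge where it lies.

Things in the scene. Friction and masses are not known exactly. Their poses are not given: they have to be found in the camera images.
- wedge_grip (a point): Larger white wedge, loose, 185 mm long, 44 wide, 0.15 to 0.31 kg; flat underside, top slopes evenly from 4 mm high (thin end) to 52 mm (thick end). This point is where to hold it across its width: mid-width, 36 mm from the thick end, 149 mm from the thin end, 22 mm above the underside (it is 43 mm high there). x points to the thin end, y across, z up.
- free_edge (a point): Middle of the free edge of the hinged aluminium platform, 140 mm wide, a white well plate fixed on it. The edge is a 12 mm round bar; this point is on its axis, 16 mm above the bench drooped, 40 mm level. x points to the hinge 160 mm away (the way to push; dips with the platform), y along the edge. Two feet 12 mm thick hang 63 mm either side of it; between them the bench is clear for 140 mm.
- platform (a joint): Angle of the platform's free hinge, rad: 0 level, negative drooping; it rests at -0.15 on its feet, at most 0.15. The stage is fixed to the bench; 2 to 3 N at the edge lifts it. The bar rides up the wedge, which then holds by friction: level when the bar is about 115 mm from the wedge's thin end; 10 mm of push is 0.016 rad. The well plate's top is 20 mm above the hinge axis.
- small_wedge_mid (a point): Smaller white wedge, a bystander too low for the job: 110 mm long, 28 mm wide, 4 mm high at the thin end and 20 mm at the thick end. This point is in the middle of its length and width, 6 mm above its underside; x points to the thin end, z up.
Not all that is in view belongs to the job. Leave any yellow look-alike of the part that bears wedge_grip alone.

How it is judged (in metres and radians):
At the end, for the whole second after the job is handed in: The platform is at rest within 0.045 rad (2.6 degrees) of level, held up by the larger wedge, which stands flat on the bench (within 6 degrees) with its slope under the free edge, its holding point 0 to 85 mm outside the edge and within 50 mm of the edge's middle (value of joint platform between -0.045 and 0.045 rad and velocity of joint platform between -0.05 and 0.05 rad/s and x of wedge_grip in the frame of free_edge between -0.085 and 0 m and y of wedge_grip in the frame of free_edge between -0.05 and 0.05 m and angle between wedge_grip's own z axis and vertical below 0.1 rad and height (world z) of wedge_grip below 0.032 m); the robot touches nothing.
It fails at once if the small wedge is moved more than 30 mm (distance of small_wedge_mid from where it was at the start of the episode above 0.03 m).
It also fails if it takes over 42 s, if anything falls off the work surface, if the arm or the gripper's body presses on something with over 40 N, if the wrist force passes 120 N, or if a joint passes its speed limit or range.

## Robot

A 6-joint arm with a two-finger parallel gripper is mounted at the origin on the work surface. World frame = base frame: x ahead of the robot, y to its left, z up, the work surface at z = 0. Lengths are in mm, angles in degrees, forces in N, time in s.
With the tool pointing down it reaches from about 300 to 850 mm from the base axis. Payload 4.2 kg.
Tool frame: the origin (TCP) lies midway between the tips of the shut fingers; the grasp point (between the pads) lies 19 mm behind it; z points along the fingers, x is the direction in which the jaws open and shut, and the axes are right-handed (so a half turn about z gives the same grasp; the last joint's range is limited). The gripper opens to 91 mm and grips with 3 to 60 N. Pads are 32 mm wide; open, the fingers measure 118 mm over their backs; the gripper's body (76 mm by 178 mm) begins 60 mm behind the grasp point.
Start: joints at [61.937, 18.312, 89.639, -0, 72.044, -1.146], TCP at [260.313, 512.722, 178.876] pointing down, gripper open.
Joint ranges: [-177.97, 177.97], [-48.28, 115.42], [12.27, 149.76], [-77.06, 257.06], [2.81, 150.46], [-146.56, 146.56]. Speed limits (degrees/s): [147.25, 147.25, 180, 180, 180, 180].

## Interface

Orientations are given as [roll, pitch, yaw] about the fixed x, y, z axes, in that order (R = Rz(yaw) Ry(pitch) Rx(roll)).
In Python, from workcell import monitor, vision, job, models gives the robot as it stands.
- The arm moves only by the shell command python3 -m creep 'ROWS' [FORCE]. ROWS is text: rows parted by semicolons, each of 7 numbers parted by spaces: the shift along the world's x, y, z in cm, then the turn, a rotation vector about the world's x, y, z in rad, then the gripper's target within -1 to 1 (shut at 1, half-way at 0, fully open at -1). In form: tx ty tz ax ay az hand; .... A call has 1 to 12 rows; each row shifts and turns the pose as measured when the row begins; what a row does not reach is not made up. A row lasts 1/12 s, in which the tool goes at most 41.7 mm and 7.16 degrees, less where a joint would pass 70% of its speed; a pose out of reach is approached as far as the arm can. A call is refused whole if a number of a shift passes 4.17 or a number of a turn 0.125, either way. A call with a gripper value outside its range is refused whole. The fingers move at their own pace and stop on an object; FORCE is the grip in N (left out, the last holds). Time passes only in rows, so rows that do not move let the fingers close. It gives the time, the measured TCP pose, the force and the opening at its end, in the units of the state.
- monitor.state(): the state, without advancing time (a new reading comes with each control period).
- vision.grab_frame(name): name is "scene" or "side" or "wrist"; returns a dict with "img" (384x512x3 uint8, red, green, blue), "mtx" (3x3 intrinsics, pixels), "view" (4x4, takes a point from world to camera coordinates). Camera axes: x right, y down, z forward; pixel columns grow to the right and rows downward; lengths in mm; the calibration is good to about 2 mm. A picture is of the moment at which its call begins. There is no depth.
- job.job_done(): hands the job in, once; it reports no verdict.
Trained networks look in the newest picture that a camera, given by its name, has taken for a name from the list of things; names that differ only in an ending like _2 or _b are one class to them, and where a whole thing is asked for, a point or a joint stands for the part that bears it (a point fixed in the world has none). Each returns a list of dicts, best first, with "confidence" (0 to 1); they miss things now and then, are a little off and sometimes report something else, mostly with a low value. They report only what shows in the picture. A call takes as long as a camera call. They do not tell look-alikes from the thing itself.
- models.search_frame(camera, query): "rect" ([left, top, right, bottom] in pixels, round what is visible of it).
- models.mark_of(camera, query): "at" ([column, row] in pixels: a listed point, or the origin of a listed thing).
The state is a dict: "time_s": time; "qpos": joint angles; "qvel": joint speeds; "effort": joint torques, N m; "ee_pos": TCP position; "ee_rot": TCP orientation; "force": force on the tool from outside, world axes, zero at the start; "torque": the same for the moment, N m; "gripper_width": finger opening in mm.
Only numpy, scipy, OpenCV 4.12 (cv2) and the standard library are available. Lean on these libraries where they do the work, as an engineer would, in place of code of your own. Each camera call takes 0.05 s, during which the arm holds its last target.

## Working session

There is one attempt and no reset: what is moved stays moved. The work goes in short steps, Python scripts to look and compute and a shell command to move; the robot and the scene stay as the last step left them, time stands still between calls to the robot, and variables do not carry over. Pictures are saved under pics/ and viewed, and the job is handed in when it is done.

```bash
ls; mkdir -p pics
python3 - <<'E'
from workcell import monitor, vision, job, models
import cv2
print(monitor.state())
for c in ["scene","side","wrist"]:
    f=vision.grab_frame(c)
    cv2.imwrite(f"pics/{c}0.png",cv2.cvtColor(f["img"],cv2.COLOR_RGB2BGR))
    print(c,f["mtx"].tolist(),f["view"].round(4).tolist())
    for q in ["wedge_grip","free_edge","small_wedge_mid"]:
        print(q,[(m['at'],m['confidence']) for m in models.mark_of(c,q)],[(m['rect'],m['confidence']) for m in models.search_frame(c,q)])
E
```

```text
pics
{'time_s': 0.0, 'qpos': array([ 6.19364473e+01,  1.83500493e+01,  8.97070020e+01, -2.89533764e-03,
        7.20430578e+01, -1.14899344e+00]), 'qvel': array([-0.03406266, -0.12446749,  0.0166021 ,  0.02309959, -0.02359368,
       -0.04108131]), 'effort': array([-2.72661280e-03, -4.12460339e+01, -2.31967252e+01,  7.24271592e-02,
        4.56748414e-02, -1.48006197e-04]), 'ee_pos': array([260.05451446, 512.19214284, 178.03225102]), 'ee_rot': array([1.79999255e+02, 1.00144245e-01, 6.30863352e+01]), 'force': array([-0.21244032,  0.02361165, -0.01930687]), 'torque': array([-0.02793113,  0.03380272,  0.03414872]), 'gripper_width': 91.2868223155078}
scene [[383.34976441176036, 0.0, 260.4278180354889], [0.0, 383.34976441176036, 189.54901556782596], [0.0, 0.0, 1.0]] [[-0.2, 0.9797, 0.0135, 104.8204], [0.8405, 0.1786, -0.5115, -374.4713], [-0.5035, -0.091, -0.8592, 1268.9533], [0.0, 0.0, 0.0, 1.0]]
wedge_grip [([128.5, 135.5], 0.81), ([133.3, 221.6], 0.69)] [([114.1, 111.7, 175.0, 149.7], 0.75), ([115.2, 206.9, 196.4, 237.3], 0.65)]
free_edge [([298.9, 209.5], 0.96)] [([288.4, 186.2, 371.0
[... 244 characters left out ...]
85.515], [-0.0632, -0.6698, -0.7399, 61.8506], [0.051, 0.7382, -0.6726, 999.1513], [0.0, 0.0, 0.0, 1.0]]
wedge_grip [([198.3, 371.5], 0.9), ([330.0, 303.1], 0.59)] [([294.6, 248.2, 353.1, 327.3], 0.74), ([125.7, 329.6, 228.2, 383.3], 0.67)]
free_edge [([329.7, 304.5], 0.2)] [([226.8, 125.3, 284.5, 176.1], 0.93)]
small_wedge_mid [([242.3, 290.1], 0.91)] [([231.7, 267.0, 256.4, 317.3], 0.81)]
wrist [[276.06673366780404, 0.0, 253.6306912650393], [0.0, 276.06673366780404, 190.78059401205422], [0.0, 0.0, 1.0]] [[0.4527, 0.8917, -0.0008, -575.6187], [0.8554, -0.434, 0.2829, -31.6458], [0.2519, -0.1287, -0.9592, 391.4384], [0.0, 0.0, 0.0, 1.0]]
wedge_grip [] []
free_edge [] []
small_wedge_mid [] []
```

View pics/scene0.png

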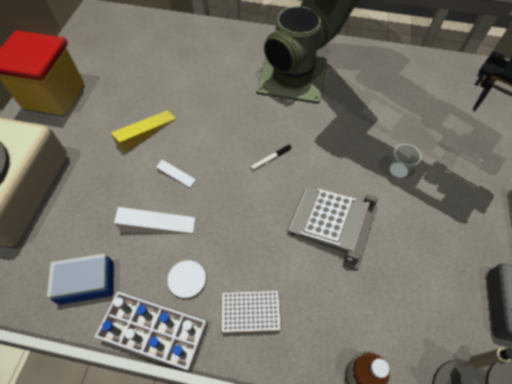

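View pics/side0.png

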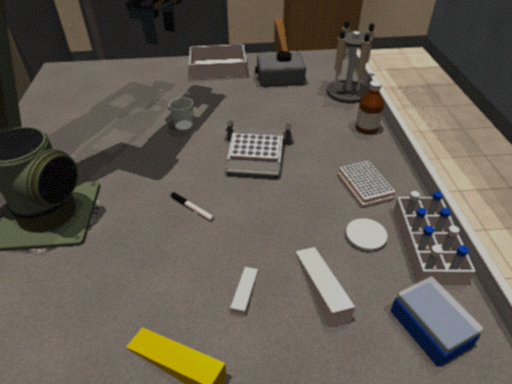

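Run:
```python
import cv2
a=cv2.imread('pics/scene0.png')[95:255,90:390]
b=cv2.imread('pics/side0.png')[110:384,110:370]
cv2.imwrite('pics/crop_scene.png',cv2.resize(a,None,fx=2.6,fy=2.6,interpolation=cv2.INTER_CUBIC))
cv2.imwrite('pics/crop_side.png',cv2.resize(b,None,fx=2.1,fy=2.1,interpolation=cv2.INTER_CUBIC))
```

```text
(no output)
```

View pics/crop_scene.png

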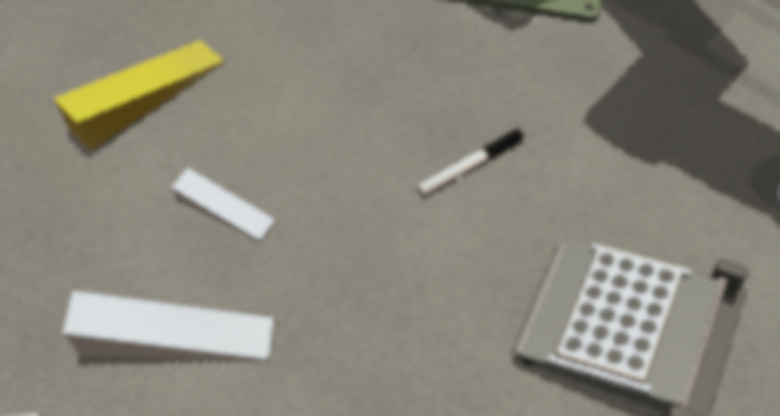

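View pics/crop_side.png

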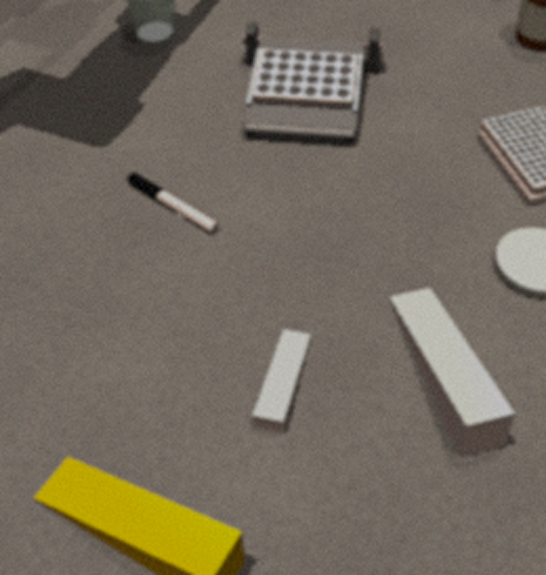

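The large-wedge candidates in the scene view are the yellow look-alike (128,135), the small white wedge (175,174), the large white wedge (133,221), and the flat white well plate and disc. I choose the one at (133,221). In both crops it is white, clearly longer and taller than the small wedge, with its thick end at scene (116,215) and its thin end at (194,225). The stage's free edge runs from scene (289,233) to (306,188).

```bash
cat > h.py <<'E'
import numpy as np
from workcell import monitor, vision, models
def cam(c):
    f=vision.grab_frame(c); return f["img"],f["mtx"],f["view"]
def onplane(uv,z,K,V):
    R,t=V[:3,:3],V[:3,3]; o=-R.T@t; d=R.T@np.linalg.inv(K)@np.array([uv[0],uv[1],1.])
    return o+d*(z-o[2])/d[2]
def proj(p,K,V):
    q=K@(V[:3,:3]@np.asarray(p,float)+V[:3,3]); return q[:2]/q[2]
def frame(x,y,yaw):
    c,s=np.cos(yaw),np.sin(yaw); return np.array([[c,-s,0],[s,c,0],[0,0,1]]),np.array([x,y,0])
E
python3 - <<'E'
from h import *
from scipy.optimize import least_squares
C={c:cam(c)[1:] for c in("scene","side")}
# wedge: local corners, origin grip point projection; top corners
P=[(-36,22,52),(-36,-22,52),(149,22,4),(149,-22,4)]
# y-left labels determined by guess: scene
A={"scene":[(117.7,206.9),(114.6,223.5),(195,217.3),(193.5,232.7)],"side":[(332.4,311.9),(354.8,306.2),(296.2,251.4),(315.2,247.6)]}
for c in A:
    for uv,p in zip(A[c],P): print(c,p,onplane(uv,p[2],*C[c]).round(0))
def best(P,A,x0):
    def r(v):
        R,t=frame(v[0],v[1],v[2]); 
        return np.concatenate([proj(R@np.array(p)+t,*C[c])-uv for c in A for uv,p in zip(A[c],P)])
    s=least_squares(r,x0); return s.x,r(s.x).reshape(-1,2).round(1).tolist()
res=[best(P,A,[500,-300,a]) for a in(0,1.5,3.1,-1.5)]
for r in res: print(r[0],np.degrees(r[0][2]),r[1])
print("free edge mark",onplane((298.9,209.5),16,*C["scene"]))
for c,l in {"scene":[(289.2,232.7),(306.2,188.5)],"side":[(227.6,173.3),(279.5,175.2)]}.items():
    for uv in l: print(c,onplane(uv,10,*C[c]).round(0),onplane(uv,20,*C[c]).round(0))
for c,q in(("scene","small_wedge_mid"),("side","small_wedge_mid")):
    for m in models.mark_of(c,q): print(c,q,onplane(m['at'],6,*C[c]).round(0))
for c,uv in(("scene",(133.3,221.6)),("side",(330,303.1))): print("grip",onplane(uv,22,*C[c]).round(0))
E
```

```text
scene (-36, 22, 52) [ 602. -347.   52.]
scene (-36, -22, 52) [ 647. -337.   52.]
scene (149, 22, 4) [ 568. -164.    4.]
scene (149, -22, 4) [ 611. -155.    4.]
side (-36, 22, 52) [ 604. -346.   52.]
side (-36, -22, 52) [ 646. -338.   52.]
side (149, 22, 4) [ 571. -166.    4.]
side (149, -22, 4) [ 614. -159.    4.]
[ 618.46985543 -306.79452357    1.75276808] 100.42621360716484 [[0.1, 0.5], [-0.7, -0.1], [-0.2, 0.5], [-0.5, 0.6], [-0.3, 0.3], [0.2, 0.2], [-0.7, -0.5], [-0.7, -0.9]]
[ 618.46985544 -306.7945236     1.75276808] 100.42621361957052 [[0.1, 0.5], [-0.7, -0.1], [-0.2, 0.5], [-0.5, 0.6], [-0.3, 0.3], [0.2, 0.2], [-0.7, -0.5], [-0.7, -0.9]]
[ 618.46985558 -306.79452356    1.75276809] 100.42621378153406 [[0.1, 0.5], [-0.7, -0.1], [-0.2, 0.5], [-0.5, 0.6], [-0.3, 0.3], [0.2, 0.2], [-0.7, -0.5], [-0.7, -0.9]]
[ 618.46985552 -306.79452357   -4.53041722] -259.57378629833124 [[0.1, 0.5], [-0.7, -0.1], [-0.2, 0.5], [-0.5, 0.6], [-0.3, 0.3], [0.2, 0.2], [-0.7, -0.5], [-0.7, -0.9]]
free edge mark [496.51252805  96.21568634  16.        ]
scene [564.  82.  10.] [569.  82.  20.]
scene [426. 106.  10.] [432. 106.  20.]
side [434. 103.  10.] [434.  92.  20.]
side [567.  83.  10.] [565.  71.  20.]
scene small_wedge_mid [ 452. -259.    6.]
side small_wedge_mid [ 450. -257.    6.]
grip [ 620. -308.   22.]
grip [ 611. -309.   22.]
```

Both cameras agree: the large wedge's grip is at (618,-307) with yaw 100.4°. The free edge is at about (498,97), pushing along yaw 81°. Next I travel at safe height while turning the jaws.

```bash
python3 -m creep '1.6 -3.7 0 0 0 -0.11 -1;1.6 -3.7 0 0 0 -0.11 -1;1.6 -3.7 0 0 0 -0.11 -1;1.6 -3.7 0 0 0 -0.11 -1;1.6 -3.7 0 0 0 -0.11 -1;1.6 -3.7 0 0 0 -0.11 -1;1.6 -3.7 0 0 0 -0.11 -1;1.6 -3.7 0 0 0 -0.11 -1;1.6 -3.7 0 0 0 0 -1;1.6 -3.7 0 0 0 0 -1;1.6 -3.7 0 0 0 0 -1;1.6 -3.7 0 0 0 0 -1'
```

```text
time_s: 2.25
ee_pos: [453.1, 59.7, 179.7]
ee_rot: [-179.8, -0.6, 10.9]
force: [0.6, 0.8, -1.0]
gripper_width: 91.1
```

```bash
python3 -m creep '1.6 -3.6 0 0 0 0 -1;1.6 -3.6 0 0 0 0 -1;1.6 -3.6 0 0 0 0 -1;1.6 -3.6 0 0 0 0 -1;1.6 -3.6 0 0 0 0 -1;1.6 -3.6 0 0 0 0 -1;1.6 -3.6 0 0 0 0 -1;1.6 -3.6 0 0 0 0 -1;1.6 -3.6 0 0 0 0 -1;1.6 -3.6 0 0 0 0 -1;0 0 0 0 0 0 -1'
python3 - <<'E'
from h import *
import cv2
s=monitor.state();print(s['ee_pos'],s['ee_rot'],s['force'])
for c in("wrist","scene"):
    im,K,V=cam(c); cv2.imwrite(f'pics/{c}1.png',im[:,:,::-1])
    print(c,[(m['at'],m['confidence'],onplane(m['at'],22,K,V).round(0)) for m in models.mark_of(c,"wedge_grip")])
    R,t=frame(618.5,-306.8,np.radians(100.4))
    for p in [(-36,22,52),(-36,-22,52),(149,22,4),(149,-22,4)]: print(proj(R@np.array(p)+t,K,V).round(0))
E
```

```text
time_s: 3.17
ee_pos: [619.1, -328.6, 179.3]
ee_rot: [180.0, -0.9, 10.4]
force: [0.5, 0.3, -0.8]
gripper_width: 91.5
[ 619.11448567 -328.63146176  179.31928804] [179.97247884  -0.88223724  10.39354995] [ 0.49193174  0.31360509 -0.79412519]
wrist [([62.5, 204.4], 0.89, array([ 371., -419.,   22.])), ([251.7, 156.4], 0.65, array([ 615., -308.,   22.]))]
[237. 189.]
[272. 188.]
[236.  33.]
[272.  33.]
scene [([136.5, 222.5], 0.94, array([ 621., -299.,   22.])), ([127.5, 137.8], 0.71, array([ 372., -421.,   22.]))]
[118. 207.]
[114. 223.]
[195. 218.]
[193. 233.]
```

View pics/wrist1.png

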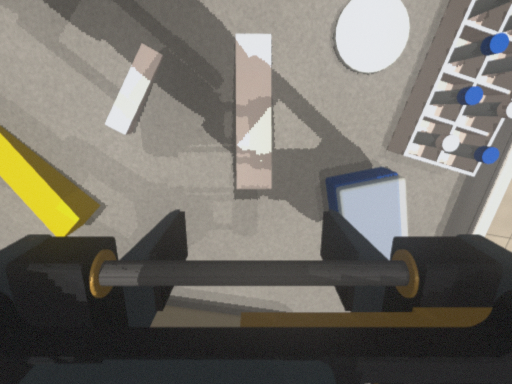

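Wrist view: the white wedge spans (236–272, 33–189), which matches the prediction from the fitted pose. The yellow wedge lies at (40,190), the small wedge at (134,90) and the blue sponge at (365,215). I'll check clearances before going down.

Run:
```python
from h import *
C={c:cam(c)[1:] for c in("scene","wrist")}
for n,uv,zs in(("cream",(67,157),(0,100)),("cream bot",(20,246),(0,100)),("spongeL",(48,300),(0,)),("spongeTop",(113,262),(40,))):
    print(n,[onplane(uv,z,*C["scene"]).round(0).tolist() for z in zs])
for uv in((326,178),(345,240),(393,170)): print(onplane(uv,0,*C["wrist"]).round(0),onplane(uv,40,*C["wrist"]).round(0))
```

```text
cream [[458.0, -575.0, 0.0], [515.0, -502.0, 100.0]]
cream bot [[733.0, -567.0, 0.0], [760.0, -495.0, 100.0]]
spongeL [[841.0, -436.0, 0.0]]
spongeTop [[736.0, -308.0, 40.0]]
[ 725. -314.    0.] [ 712. -306.   40.]
[ 780. -404.    0.] [ 761. -387.   40.]
[ 817. -285.    0.] [ 795. -280.   40.]
```

```bash
python3 -m creep '0 2.2 0 0 0.015 0 -1;0 0 -3 0 0 0 -1;0 0 -3 0 0 0 -1;0 0 -3 0 0 0 -1;0 0 -2.5 0 0 0 -1;0 0 -1.5 0 0 0 -1;0 0 -0.5 0 0 0 -1;0 0 0 0 0 0 -1'
```

```text
time_s: 4.13
ee_pos: [617.0, -285.2, 52.0]
ee_rot: [180.0, -0.6, 11.5]
force: [-0.5, -0.4, -0.4]
gripper_width: 90.9
```

```bash
python3 -m creep '0.1 -2.1 0 0 0.01 -0.02 -1;0 0 0 0 0 0 -1;0 0 -1 0 0 0 -1;0 0 -1.2 0 0 0 -1;0 0 -1.2 0 0 0 -1;0 0 -0.7 0 0 0 -1;0 0 0 0 0 0 -1'
```

```text
time_s: 4.72
ee_pos: [621.1, -303.3, 15.6]
ee_rot: [179.7, -0.6, 10.6]
force: [0.2, 0.5, 0.1]
gripper_width: 91.3
```

```bash
python3 -m creep '-0.25 -0.3 -0.6 0 0.01 0 -1;0 0 -0.4 0 0 0 -1;0 0 0 0 0 0 -1'
```

```text
time_s: 4.97
ee_pos: [618.4, -305.8, 4.7]
ee_rot: [179.9, 0.1, 10.6]
force: [-0.4, 0.8, -0.7]
gripper_width: 91.0
```

```bash
python3 -m creep '0 0 0 0 0 0 1;0 0 0 0 0 0 1;0 0 0 0 0 0 1;0 0 0 0 0 0 1;0 0 0 0 0 0 1;0 0 0 0 0 0 1;0 0 0 0 0 0 1;0 0 0 0 0 0 1' 30
```

```text
time_s: 5.63
ee_pos: [619.1, -306.5, 6.2]
ee_rot: [179.8, -0.0, 10.6]
force: [-1.2, -0.0, -0.6]
gripper_width: 42.9
```

```bash
python3 -m creep '0 0 1 0 0 0 1;0 0 1.5 0 0 0 1;0 0 1.5 0 0 0 1;-2 2.8 0 0 0 -0.05 1;-2 2.8 0 0 0 -0.05 1;-2 2.8 0 0 0 -0.05 1;-2 2.8 0 0 0 -0.05 1;-2 2.8 0 0 0 -0.05 1;-2 2.8 0 0 0 -0.05 1;-1 1.4 0 0 0 -0.03 1;0 0 0 0 0 0 1;0 0 0 0 0 0 1'
python3 - <<'E'
from h import *
import cv2
s=monitor.state();print(s['ee_pos'],s['ee_rot'],s['force'],s['gripper_width'])
for c in("side","scene","wrist"):
    im,K,V=cam(c); cv2.imwrite(f'pics/{c}2.png',im[:,:,::-1])
    print(c,[(m['at'],m['confidence'],onplane(m['at'],16,K,V).round(0)) for m in models.mark_of(c,"free_edge")])
    if c=="scene":
        for uv in((250,168),(290,148)): print("pen",onplane(uv,5,K,V).round(0))
E
```

```text
time_s: 6.63
ee_pos: [482.7, -119.3, 51.7]
ee_rot: [179.6, -0.2, -9.3]
force: [0.0, -0.1, -2.0]
gripper_width: 42.8
[ 482.66819412 -119.27038196   51.70355747] [179.63295461  -0.24346546  -9.33716479] [ 0.03892848 -0.05053484 -1.96898638] 42.80845156489962
side [([243.5, 288.3], 0.46, array([ 451., -258.,   16.]))]
scene [([300.6, 207.8], 0.65, array([491., 100.,  16.]))]
pen [389. -57.   5.]
pen [297.  41.   5.]
wrist []
```

View pics/wrist2.png

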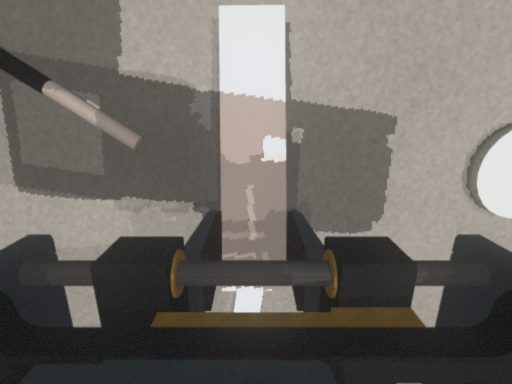

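View pics/side2.png

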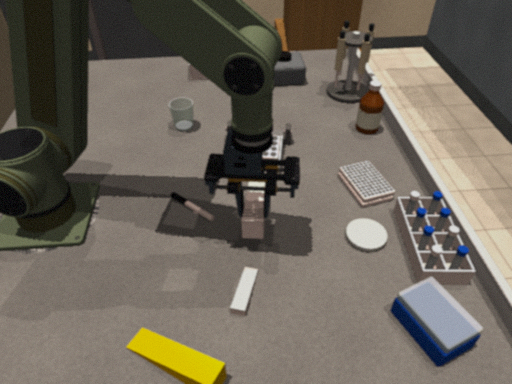

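Wrist view: the wedge is held square between the fingers, spanning columns 220–287 with its thin end at row 8, and nothing lies ahead of it. I move sideways onto the push line and lower.

```bash
python3 -m creep '-1.9 0 0 0 0 0 1;0 0 -1 0 0 0 1;0 0 -1.2 0 0 0 1;0 0 -1 0 0 0 1;0 0 -0.5 0 0 0 1;0 0 0 0 0 0 1'
```

```text
time_s: 7.43
ee_pos: [467.7, -124.9, 12.4]
ee_rot: [179.6, -0.4, -9.7]
force: [-0.3, -0.5, -1.9]
gripper_width: 42.7
```

Run:
```python
from h import *
import cv2
for c in("side","scene"):
    im,K,V=cam(c); cv2.imwrite(f'pics/{c}3.png',cv2.resize(im[120:300,170:400,::-1],None,fx=3,fy=3))
```

```text
(no output)
```

View pics/scene3.png

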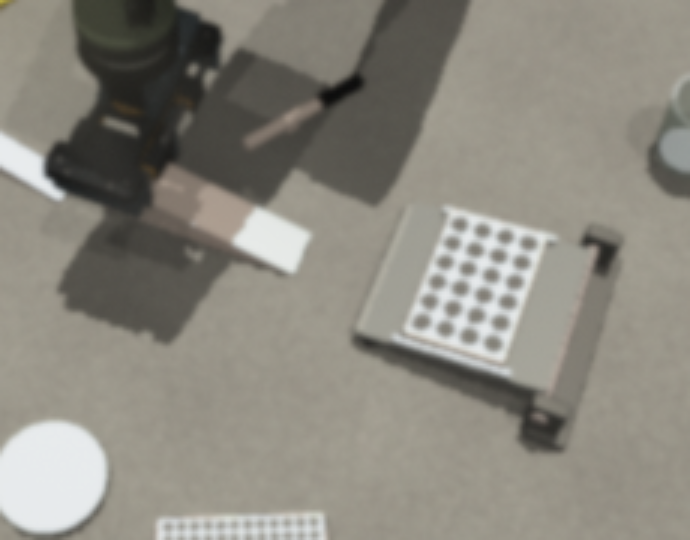

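```bash
python3 -m creep '-0.4 0 -0.3 0 0.007 0.007 1;0 0 -0.2 0 0 0 1;0 0 0 0 0 0 1;0 0 0 0 0 0 1'
```

```text
time_s: 7.87
ee_pos: [465.8, -125.6, 9.4]
ee_rot: [179.5, -0.3, -9.3]
force: [0.1, -0.8, -0.8]
gripper_width: 43.2
```

```bash
python3 -m creep '-0.2 0 -0.2 0.005 0 0 1;0 0 -0.1 0 0 0 1;0 0 0 0 0 0 1;0 0 0 0 0 0 1'
```

```text
time_s: 8.2
ee_pos: [464.2, -125.6, 6.8]
ee_rot: [179.8, -0.3, -9.3]
force: [0.2, 0.2, -1.4]
gripper_width: 43.2
```

```bash
python3 -m creep '0.3 2 0 0 0 0 1;0.3 2 0 0 0 0 1;0.3 2 0 0 0 0 1;0 0 0 0 0 0 1;0 0 0 0 0 0 1'
python3 - <<'E'
from h import *
import cv2
for c in("side","scene"):
    im,K,V=cam(c); cv2.imwrite(f'pics/{c}4.png',cv2.resize(im[120:300,170:400,::-1],None,fx=3,fy=3))
E
```

```text
time_s: 8.62
ee_pos: [474.3, -64.6, 7.3]
ee_rot: [179.8, -0.4, -9.4]
force: [0.2, -0.7, -1.4]
gripper_width: 42.8
```

View pics/scene4.png

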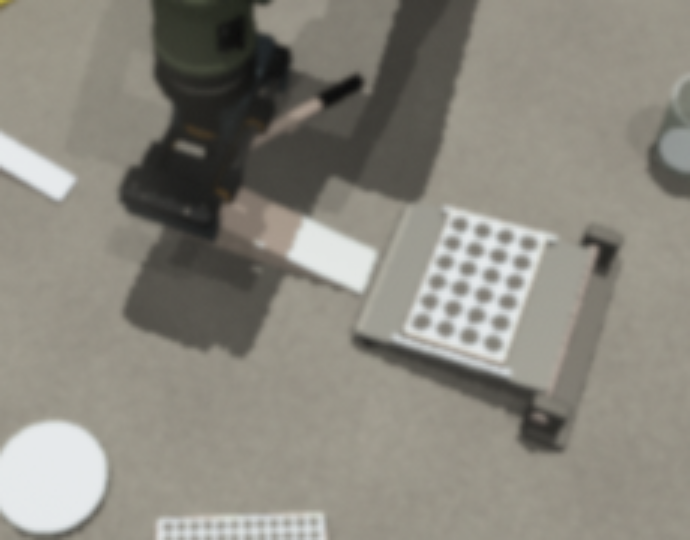

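The thin end is at crop (371,271), right before the edge's middle at (383,270), square to it. I start the push.

```bash
python3 -m creep '0.12 1.2 0 0 0 0 1;0.12 1.2 0 0 0 0 1;0.12 1.2 0 0 0 0 1;0.12 1.2 0 0 0 0 1;0.15 1.2 0 0 0 0 1;0.15 1.2 0 0 0 0 1;0 0 0 0 0 0 1'
```

```text
time_s: 9.3
ee_pos: [480.8, -0.5, 7.3]
ee_rot: [179.3, -0.4, -9.8]
force: [0.2, 1.7, -2.6]
gripper_width: 42.8
```

```bash
python3 -m creep '0.15 1 0 0.005 0 0.005 1;0.15 1 0 0.005 0 0.005 1;0.15 1 0 0 0 0 1;0.15 1 0 0 0 0 1;0 0 0 0 0 0 1;0 0 0 0 0 0 1'
python3 - <<'E'
from h import *
import cv2
for c in("side","scene"):
    im,K,V=cam(c); cv2.imwrite(f'pics/{c}5.png',cv2.resize(im[120:300,170:400,::-1],None,fx=3,fy=3))
E
```

```text
time_s: 9.8
ee_pos: [485.5, 37.1, 6.5]
ee_rot: [179.6, -0.1, -9.2]
force: [-0.7, -3.5, -2.4]
gripper_width: 42.9
```

View pics/scene5.png

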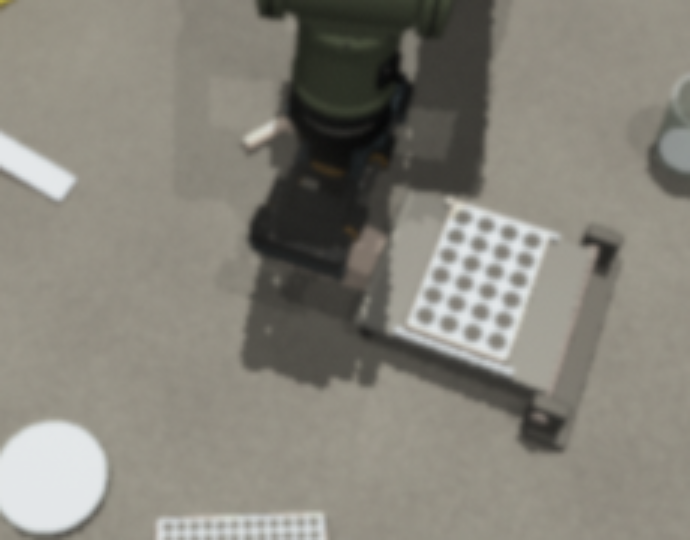

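View pics/side5.png

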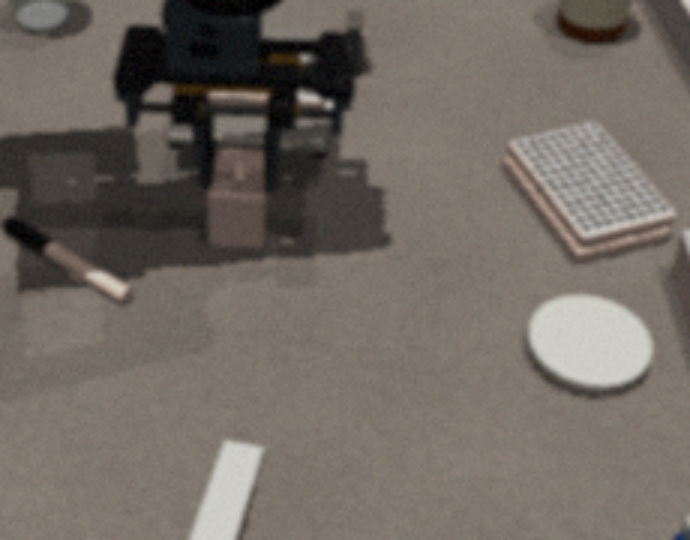

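The stage has begun to rise: in the scene crop the plate's near edge has shifted up from about (445,210) to (450,200). The wedge is centred. I finish the push.

```bash
python3 -m creep '0.15 0.9 0 0 0 0 1;0.15 0.9 0 0 0 0 1;0.1 0.5 0 0 0 0 1;0 0 0 0 0 0 1;0 0 0 0 0 0 1'
python3 - <<'E'
from h import *
import cv2
for c in("side","scene"):
    im,K,V=cam(c); cv2.imwrite(f'pics/{c}6.png',cv2.resize(im[120:300,170:400,::-1],None,fx=3,fy=3))
E
```

```text
time_s: 10.32
ee_pos: [489.0, 60.8, 6.2]
ee_rot: [179.5, -0.0, -9.3]
force: [-0.9, -2.6, -2.9]
gripper_width: 42.9
```

View pics/scene6.png

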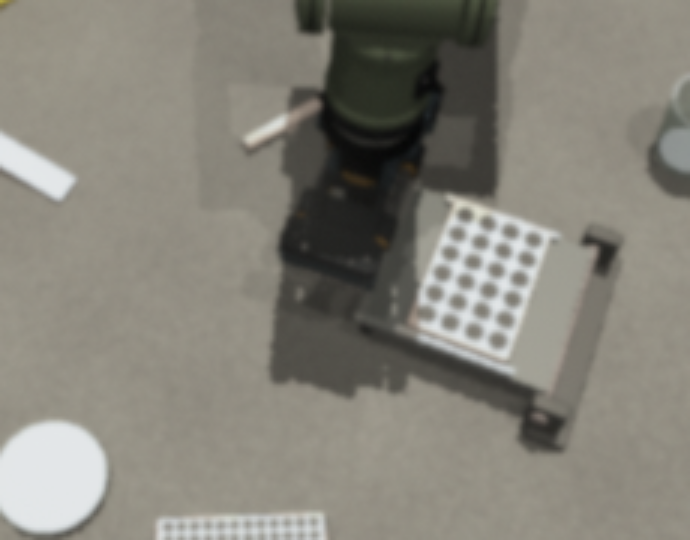

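```bash
python3 -m creep '0 0 0 0 0 0 -0.6;0 0 0 0 0 0 -0.6;0 0 0 0 0 0 -0.6;0 0 0 0 0 0 -0.6;0 0 0 0 0 0 -0.6;0 0 0 0 0 0 -0.6'
```

```text
time_s: 10.92
ee_pos: [492.0, 62.3, 8.2]
ee_rot: [179.8, -0.3, -9.5]
force: [-0.4, -0.4, -0.1]
gripper_width: 72.8
```

Released at a finger opening of 73 mm. I now go straight up, then back and away toward the robot's right for a clear view.

```bash
python3 -m creep '0 0 1 0 0 0 -0.6;0 0 2 0 0 0 -0.6;0 0 2.5 0 0 0 -0.6;0 0 3 0 0 0 -0.6;0 0 3 0 0 0 -0.6;0 0 3 0 0 0 -0.6;0 -4 0 0 0 0 -0.6;0 -4 0 0 0 0 -0.6;0 -4 0 0 0 0 -0.6;0 -4 0 0 0 0 -0.6;0 -4 0 0 0 0 -0.6;0 0 0 0 0 0 -0.6'; python3 -m creep '-2 -3.5 0 0 0 0 -0.6;-2 -3.5 0 0 0 0 -0.6;-2 -3.5 0 0 0 0 -0.6;-1 -3.5 0 0 0 0 -0.6;0 0 0 0 0 0 -0.6;0 0 0 0 0 0 -0.6'
python3 - <<'E'
from h import *
import cv2
for c in("side","scene","wrist"):
    im,K,V=cam(c); cv2.imwrite(f'pics/{c}7.png',im[:,:,::-1])
    print(c,[(q,m['at'],m['confidence'],onplane(m['at'],z,K,V).round(0)) for q,z in(("free_edge",40),("wedge_grip",22),("small_wedge_mid",6)) for m in models.mark_of(c,q)])
    if c!="wrist": cv2.imwrite(f'pics/{c}7c.png',cv2.resize(im[{"scene":160,"side":110}[c]:,{"scene":230,"side":190}[c]:,::-1][:120,:170],None,fx=4.5,fy=4.5,interpolation=cv2.INTER_CUBIC))
E
```

```text
time_s: 11.92
ee_pos: [491.6, -143.3, 171.5]
ee_rot: [179.8, -1.1, -8.9]
force: [0.6, -0.2, 0.1]
gripper_width: 73.0
time_s: 12.42
ee_pos: [420.9, -285.4, 176.1]
ee_rot: [179.8, -1.5, -9.1]
force: [-0.2, 0.1, 0.5]
gripper_width: 72.9
side [('free_edge', [248.0, 180.6], 0.64, array([482.,  35.,  40.])), ('free_edge', [252.7, 162.6], 0.63, array([500., 104.,  40.])), ('wedge_grip', [197.7, 370.7], 0.82, array([ 364., -417.,   22.])), ('wedge_grip', [247.3, 180.2], 0.52, array([482.,  57.,  22.])), ('small_wedge_mid', [243.0, 288.7], 0.75, array([ 450., -252.,    6.]))]
scene [('free_edge', [300.2, 204.2], 0.55, array([494.,  97.,  40.])), ('wedge_grip', [128.1, 137.7], 0.9, array([ 371., -420.,   22.])), ('wedge_grip', [287.9, 202.0], 0.78, array([484.,  65.,  22.])), ('small_wedge_mid', [171.9, 175.6], 0.95, array([ 459., -262.,    6.]))]
wrist [('wedge_grip', [228.7, 269.0], 0.77, array([ 367., -423.,   22.])), ('small_wedge_mid', [270.6, 147.9], 0.87, array([ 454., -258.,    6.]))]
```

View pics/scene7c.png

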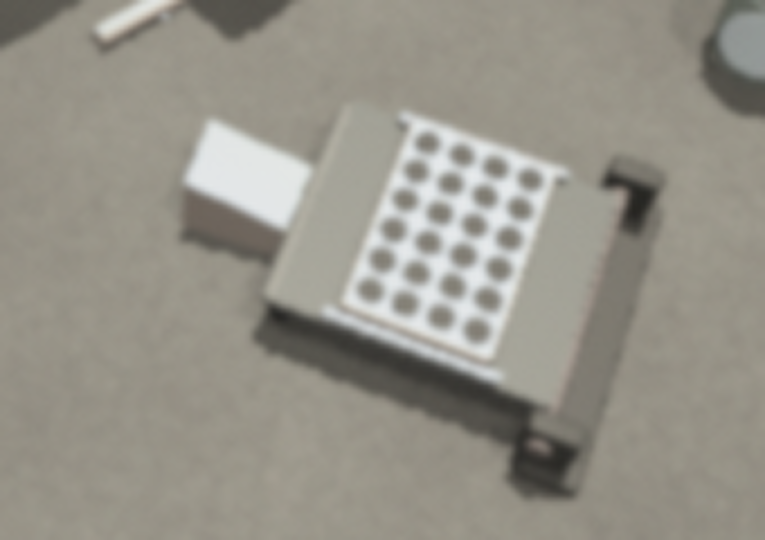

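View pics/side7c.png

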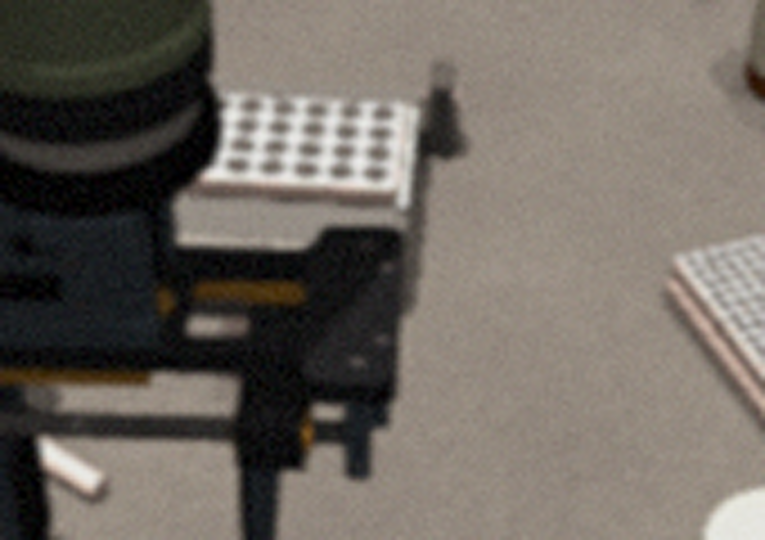

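The wedge is under the middle of the edge (scene crop: wedge (245,185), edge middle (308,203)). The arm hides the side view, so I move clear to measure the level.

```bash
python3 -m creep '4 -1 0 0 0.01 0 -0.6;4 -1 0 0 0.01 0 -0.6;4 -1 0 0 0 0 -0.6;4 -1 0 0 0 0 -0.6;4 -1 0 0 0 0 -0.6;0 0 0 0 0 0 -0.6;0 0 0 0 0 0 -0.6'
python3 - <<'E'
from h import *
import cv2
for c in("side","scene"):
    im,K,V=cam(c); cv2.imwrite(f'pics/{c}8.png',im[:,:,::-1])
    cv2.imwrite(f'pics/{c}8c.png',cv2.resize(im[{"scene":160,"side":110}[c]:,{"scene":230,"side":190}[c]:,::-1][:90,:130],None,fx=6,fy=6,interpolation=cv2.INTER_CUBIC))
E
```

```text
time_s: 13.6
ee_pos: [624.6, -332.0, 170.2]
ee_rot: [179.8, 0.3, -8.9]
force: [-0.6, 0.5, 0.1]
gripper_width: 72.8
```

View pics/scene8c.png

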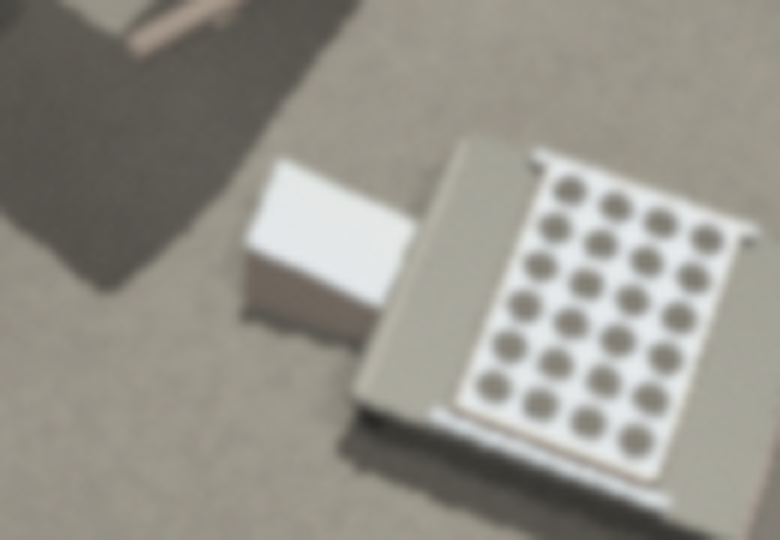

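View pics/side8c.png

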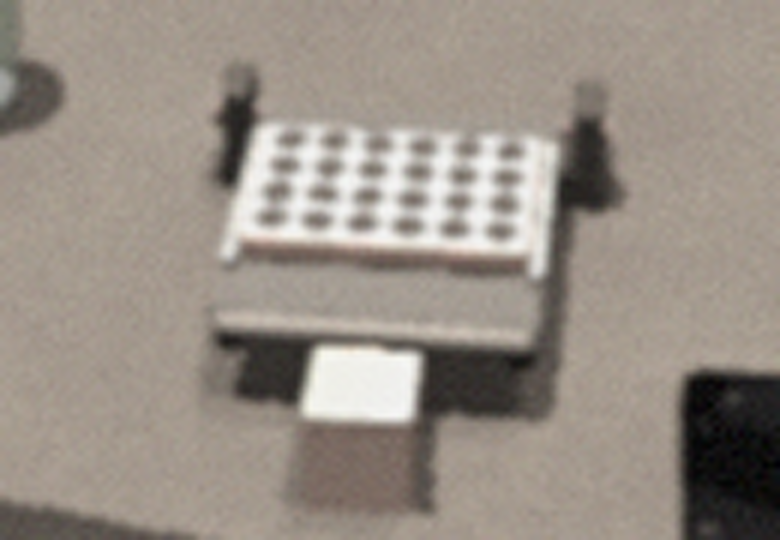

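Run:
```python
from h import *
import cv2
C={c:cam(c)[1:] for c in("scene","side")}
f=lambda p,o:np.array([(p[0]+.5)/6-.5+o[0],(p[1]+.5)/6-.5+o[1]])
Pm={c:K@V[:3] for c,(K,V) in C.items()}
d={"FL":((570,190),(273,217)),"FR":((493,387),(502,232)),"BL":((707,240),(291,139)),"BR":((636,440),(512,151)),
"edgeL":((470,140),(218,318)),"edgeR":((357,395),(535,338)),"wTL":((287,158),(301,413)),"wTR":((247,243),(418,419))}
X={}
for n,(a,b) in d.items():
    h=cv2.triangulatePoints(Pm["scene"],Pm["side"],f(a,(230,160)).reshape(2,1),f(b,(190,110)).reshape(2,1)).ravel(); X[n]=h[:3]/h[3]; print(n,X[n].round(1))
F=(X["FL"]+X["FR"])/2;B=(X["BL"]+X["BR"])/2
print("span",np.linalg.norm(F-B),np.linalg.norm(X["FL"]-X["FR"]),"angle",(F[2]-B[2])/np.linalg.norm((F-B)[:2]))
w=(X["wTL"]+X["wTR"])/2; e=(X["edgeL"]+X["edgeR"])/2; ax=(B-F)[:2];ax/=np.linalg.norm(ax)
print("wedge back->edge",(e-w)[:2]@ax, "lat",(e-w)[0]*-ax[1]+(e-w)[1]*ax[0],"wdir",np.degrees(np.arctan2(ax[1],ax[0])))
```

```text
FL [457.2 151.1  62.6]
FR [555.1 131.4  62.1]
BL [468.7 210.2  62. ]
BR [566.7 190.1  62.8]
edgeL [430.3 106.6  44.3]
edgeR [562.6  78.1  46. ]
wTL [461.5  30.5  53.4]
wTR [507.5  21.3  54.7]
span 60.04773805436644 99.83917231046529 angle -0.0006714556690590603
wedge back->edge 67.50018719472352 lat 1.0316769541719282 wdir 78.92804440867775
```

Triangulated well heights give a platform angle of about -0.001 rad, with the wells at z ≈ 62 (60 expected). The wedge's thick end is about 73 mm outside the edge axis, so the grip point is about 37 mm outside. The lateral error is about 1 mm. I hand the job in.

Run:
```python
from workcell import job, monitor
print(monitor.state()['time_s']); print(job.job_done())
```

```text
13.8
the job is handed in; nothing more can be done
None
```

The stage is sitting level on the larger white wedge. I let go, moved the arm clear and handed the job in at 13.8 s.

**What I did:** I gripped the larger wedge at its holding point, carried it over and pushed it thin end first under the middle of the free edge.

**Last checks, measured with the scene and side cameras:**

| Check | Measured | Allowed |
|---|---|---|
| Platform angle | about -0.001 rad | ±0.045 rad |
| Holding point outside the edge | about 37 mm | 0 to 85 mm |
| Holding point off the edge's middle | about 1 mm | ±50 mm |

- **Wedge flat:** its thick end's top corners measured 53–55 mm high (nominal 52), so it stands flat within camera error.
- **Small wedge:** I didn't touch it. Readings before and after differed by at most about 7 mm, which is within the network's error.

**Disagreements:**
- The well tops measured about 2 mm higher than they should, which is about the calibration error.
- The networks sometimes took the yellow wedge for the larger white one. In the side view they also took the small wedge and the larger wedge for the free edge. I checked these against the pictures and didn't use them.

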